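Check both marked faces of forming blocks in a slide-jaw fixture

ROBOT

A 6-joint arm with a two-finger parallel gripper is mounted at the origin on the work surface. World frame = base frame: x ahead of the robot, y to its left, z up, the work surface at z = 0. Lengths are in m, angles in degrees, forces in N, time in s.
With the tool pointing down it reaches from about 0.3 to 1 m from the base axis. Payload 5.1 kg.
Tool frame: the origin (TCP) lies at the very end of the fingers, on their centre line; the grasp point (between the pads) lies 19 mm behind it; z points along the fingers, y is the line along which they close (so a half turn about z gives the same grasp; the last joint's range is limited). The gripper opens to 95 mm and grips with 3 to 60 N. Pads are 20 mm wide; open, the fingers measure 119 mm over their backs; the gripper's body (75 mm by 180 mm) begins 59 mm behind the grasp point.
Start: joints at [-72.456, 7.093, 94.555, -0, 78.352, -4.733], TCP at [0.246, -0.601, 0.215] pointing down, gripper open.
Joint ranges: [-149.61, 149.61], [-58.7, 133.49], [1.44, 155.28], [-77.14, 257.14], [18.33, 153.61], [-166.67, 166.67]. Speed limits (degrees/s): [147.25, 147.25, 180, 180, 180, 180].

INTERFACE

Orientations are given as [roll, pitch, yaw] about the fixed x, y, z axes, in that order (R = Rz(yaw) Ry(pitch) Rx(roll)).
In Python, from station import arm gives the robot as it stands.
- The arm moves only by the tool jog_arm, never from a script. Its argument "series" is a list that holds one entry, the list of rows, each a list of 4 numbers: the shift along the tool's x, y, z in mm, then the turn about the tool's z in rad. A call has 1 to 10 rows; each row is the pose to reach, as a shift and turn from the pose commanded when the call began, along the tool's axes at that moment; what a row does not reach only later rows make up. A row lasts 1/8 s, in which the tool goes at most 62.5 mm and 10.7 degrees, less where a joint would pass 70% of its speed; a pose out of reach is approached as far as the arm can. A call with a gripper value outside its range is refused whole. "jaw" is the opening, from 0 (shut) to 1 (fully open), set as the call begins (left out, the last holds). The fingers move at their own pace and stop on an object; "squeeze" is the grip in N (left out, the last holds). Time passes only in rows, so rows that repeat a pose let the fingers close. It gives the time, the measured TCP pose, the force, the opening and the grip force at its end, in the units of the state.
- arm.state(): the state, without advancing time (a new reading comes with each control period).
- arm.capture(name): name is "side" or "top"; returns the picture (384x512x3 uint8, red, green, blue); there is no depth.
- arm.camera_info(name): a dict with "K" (3x3 intrinsics, pixels), "R" (3x3) and "t" (3): a world point X has camera coordinates R X + t. Camera axes: x right, y down, z forward; pixel columns grow to the right and rows downward; lengths in m; the calibration is good to about 2 mm. A picture is of the moment at which its call begins. camera_info takes no time and is no camera call.
- arm.job_done(): hands the job in; it is judged then, once.
Trained networks look in the newest picture that a camera, given by its name, has taken for a name from the list of things; names that differ only in an ending like _2 or _b are one class to them, and where a whole thing is asked for, a point or a joint stands for the part that bears it (a point fixed in the world has none). Each returns a list of dicts, best first, with "p" (0 to 1); they miss things now and then, are a little off and sometimes report something else, mostly with a low value. They report only what shows in the picture. A call takes as long as a camera call. They do not tell look-alikes from the thing itself.
- arm.trace(query, camera): "region" (384x512 bool, what is visible of it) and "extent" ([left, top, width, height] in pixels, round what is visible of it).
The state is a dict: "time_s": time; "qpos": joint angles; "joint_velocities": joint speeds; "joint_efforts": joint torques, N m; "ee_pos": TCP position; "tool_rot": TCP orientation; "contact_force": force on the tool from outside, world axes, zero at the start; "ft_torque": the same for the moment, N m; "opening": finger opening in m; "finger_force": force on a finger pad.
Only numpy, scipy, OpenCV 4.12 (cv2) and the standard library are available. Lean on these libraries where they do the work, as an engineer would, in place of code of your own. Each camera call takes 0.05 s, during which the arm holds its last target. There are 200 camera calls.

TASK

Take the forming blocks on the bench one at a time in the order white, blue, green (those that are there): clamp the block snugly, flat on the fixture's base and midway along its two jaws, with the red disc facing up and press the yellow start button fully down and let it go, then unclamp it, tip it so that the yellow bar faces up, clamp it again in the same way and press the button again, each time with the hand off the block; then put it down in the grey tray. When the last block lies in the tray, leave the sliding jaw drawn wide open, and leave the steel cones and the white tub standing where they are.

Things in the scene. Friction and masses are not known exactly. Their poses are not given: they have to be found in the camera images.
- white_block: White plastic forming block, 60 mm (x) by 50 mm (y) by 60 mm (z), 0.13 to 0.27 kg; origin at its centre. A red disc with a dark rim marks its +z face, a yellow bar in a dark frame marks its +x face; the other four faces are plain. It starts on the bench, red disc up; absent in some starts.
- blue_block: Blue plastic forming block, 60 mm (x) by 50 mm (y) by 60 mm (z), 0.13 to 0.27 kg; origin at its centre. A red disc with a dark rim marks its +z face, a yellow bar in a dark frame marks its +x face; the other four faces are plain. It starts on the bench, red disc up; absent in some starts.
- green_block: Green plastic forming block, 60 mm (x) by 50 mm (y) by 60 mm (z), 0.13 to 0.27 kg; origin at its centre. A red disc with a dark rim marks its +z face, a yellow bar in a dark frame marks its +x face; the other four faces are plain. It starts on the bench, red disc up; absent in some starts.
- nest (a point): Point on the fixture's base plate (12 mm above the bench, 110 mm along x, y from -155 to 60 mm) under the centre of a block held midway against the fixed jaw. x runs along the jaw faces, y to the fixed jaw, z up. Fixed jaw: face at y = 25 mm, back at 43 mm. Both dark jaws: 64 mm long, 18 mm above the plate. A clamped block has its own y along this y (either way) and lies within 15 mm of x = 0.
- jaw_handle (a point): Centre of the top of the red handle of the sliding jaw: an upright post 20 mm (nest x) by 16 mm (nest y), 50 mm tall, its top 69 mm above the bench; a 10 mm high dark foot around it joins it to the jaw. The jaw's face is 57 mm from this point in the nest's +y direction.
- jaw (a joint): Travel of the sliding jaw in m: 0 is wide open (80 mm between the jaw faces), grows as it is pushed towards the fixed jaw (+y of the nest); 0.030 is snug on a 50 mm block, 0.050 is its end. It slides stiffly (about 4 N) and stays where it is left.
- start (a joint): Travel of the yellow start button in m: 0 is up, 0.006 is fully down (5 N); it springs back.
- start_top (a point): Centre of the top of the yellow start button (34 mm across) on a white control box 90 by 90 mm and 30 mm high; pressed straight down.
- tray_in (a point): Centre of the inner floor of the grey tray, 5 mm above the bench; inside 180 mm (x) by 250 mm (y), rim 35 mm above the bench, axes along the tray's sides.
- cone_a: Steel dough cone, upright, 60 mm wide at the foot and 122 mm tall; origin at the centre of its foot. Leave alone.
- cone_b: A second such steel cone. Leave alone.
- tub: White tub with a blue cap, 60 mm wide and 70 mm tall; origin at the centre of its underside. Leave alone.
Things that resemble listed ones, but are neither listed nor needed, are in the scene too. Leave any brown, pink or turquoise look-alike of the blue_block alone.

How it is judged:
By the outcome, as a careful person would: the job done as asked, in the order asked, and still so for the second after the job is handed in, with the robot touching nothing.
Of white_block, blue_block, green_block only 1 to 2 are there at a start; the rules pass over those that are not, and their reading is None.
At some moment in a run one of white_block, blue_block, green_block may be knocked a few centimetres aside while the robot is not near it.
Once in a run the grip may slacken for a moment while it holds something.
It also fails if it takes over 210 s, if anything falls off the work surface, if the arm or the gripper's body presses on something with over 40 N, if the wrist force passes 120 N, or if a joint passes its speed limit or range.

## Working session

There is one attempt and no reset: what is moved stays moved. The work goes in short steps, Python scripts to look and compute and a tool call to move; the robot and the scene stay as the last step left them, time stands still between calls to the robot, and variables do not carry over. Pictures are saved under pics/ and viewed, at most 14 in all, crops included, and the job is handed in when it is done.

Besides the shell and the picture viewer there is one more tool, called after "Request:" by a JSON object that holds its "api" and its "payload". jog_arm: Moves the arm, as the interface text tells. Its arguments: {"type":"object","properties":{"series":{"type":"array","items":{"type":"array","items":{"type":"array","items":{"type":"number"}}}},"jaw":{"type":"number"},"squeeze":{"type":"number"}},"required":["series"]}

```bash
ls; mkdir -p pics
python3 - <<'E'
from station import arm
import cv2, numpy as np
for n in("top","side"):
    im=arm.capture(n); cv2.imwrite(f"pics/{n}0.png",cv2.resize(im[:,:,::-1],(800,600),interpolation=cv2.INTER_CUBIC))
    c=arm.camera_info(n); print(n,np.round(c["K"],1).tolist(),np.round(c["R"],4).tolist(),np.round(c["t"],4).tolist())
    for q in("white_block","nest","jaw_handle","start_top","tray_in","cone_a","tub"):
        try:
            for d in arm.trace(q,n)[:5]: 
                m=np.argwhere(d["region"]).mean(0)[::-1]
                print(q,round(d["p"],2),d["extent"],m.round(1))
        except Exception as e: print(q,e)
print(arm.state())
E
```

```text
pics
top [[353.8, 0.0, 252.5], [0.0, 353.8, 194.1], [0.0, 0.0, 1.0]] [[-0.0765, -0.9971, 0.0017], [-0.9739, 0.0744, -0.2143], [0.2136, -0.0181, -0.9768]] [0.0652, 0.5931, 0.8894]
nest 0.97 [258.5, 179.8, 44.0, 76.5] [280.7 217.5]
jaw_handle 0.77 [268.8, 207.1, 27.7, 24.9] [281.1 218.6]
start_top 0.6 [197.6, 183.2, 5.7, 14.3] [198.6 190.5]
tray_in 0.64 [333.9, 199.5, 101.5, 72.5] [384.5 236. ]
tray_in 0.16 [259.0, 180.4, 44.5, 76.0] [280.7 217.5]
cone_a 0.81 [277.8, 130.4, 21.3, 26.3] [290.4 144.4]
cone_a 0.64 [129.3, 148.8, 23.1, 25.1] [142.7 164.1]
tub 0.74 [338.0, 130.4, 29.2, 25.8] [351.  143.2]
side [[416.4, 0.0, 261.2], [0.0, 416.4, 196.2], [0.0, 0.0, 1.0]] [[-0.8171, -0.5765, -0.0052], [-0.372, 0.5343, -0.7591], [0.4404, -0.6183, -0.651]] [0.4796, 0.2649, 0.8051]
nest 0.79 [244.1, 184.1, 90.5, 54.3] [290.9 209.9]
jaw_handle 0.83 [277.9, 192.2, 31.0, 22.5] [294.8 204.7]
jaw_handle 0.57 [245.8, 184.3, 92.1, 53.5] [291.5 210. ]
start_top 0.46 [225.8, 135.7, 24.0, 44.3] [237.3 161.7]
start_top 0.44 [204.5, 229.7, 10.9, 12.7] [207.  235.7]
tray_in 0.83 [312.7, 130.8, 104.3, 72.6] [3
[... 167 characters left out ...]

{'time_s': 0.8, 'qpos': array([-7.24581085e+01,  7.09105028e+00,  9.45517783e+01,  1.66566463e-03,
        7.83517337e+01, -4.73279665e+00]), 'joint_velocities': array([-0.0118378 , -0.08831064,  0.07244395,  0.09836662,  0.05589422,
       -0.03808864]), 'joint_efforts': array([ 1.68401362e-03, -4.17535293e+01, -3.60207725e+01,  7.75729353e-02,
        4.27291193e-02,  1.33879092e-05]), 'ee_pos': array([ 0.24636527, -0.60152081,  0.21471632]), 'tool_rot': array([ 1.79994446e+02, -1.17716784e-03,  2.22743520e+01]), 'contact_force': array([ 0.53816831, -0.21398394, -0.68735908]), 'ft_torque': array([ 0.00753513, -0.01938426,  0.01845805]), 'finger_force': 0.0, 'opening': 0.09525377473254724}
```

View pics/top0.png

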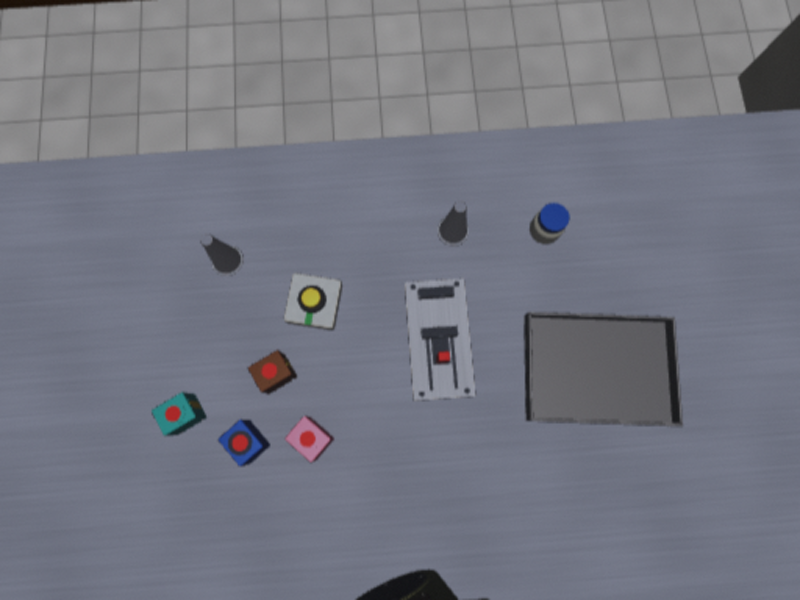

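View pics/side0.png

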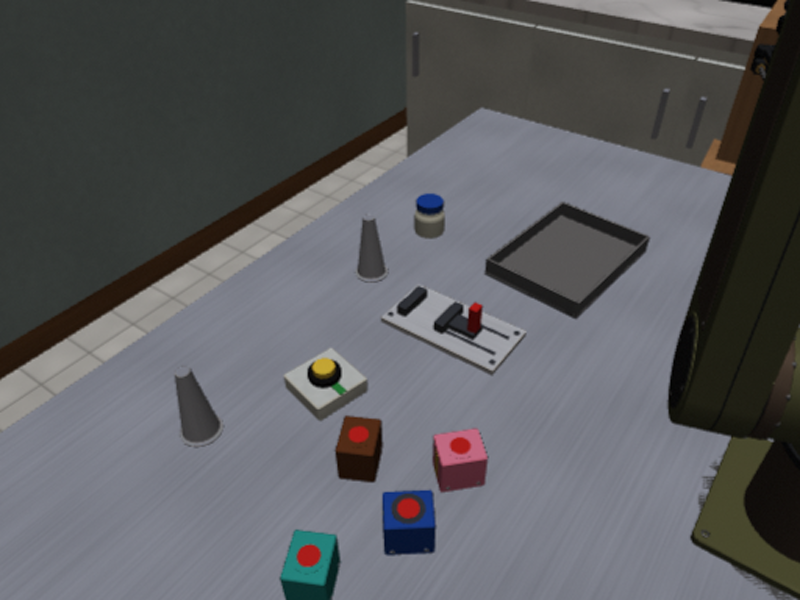

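The pictures show only one listed block, the blue one: top view (241,442), side view (408,520). There are brown, pink and turquoise look-alikes. The jaw is partly closed, with its handle at about (444,356) in the top view. I'll fit poses next.

```bash
cat > h.py <<'E'
from station import arm
import cv2, numpy as np
from scipy.optimize import minimize
CI={n:{k:np.array(v) for k,v in arm.camera_info(n).items()} for n in("top","side")}
def proj(n,X):
    c=CI[n]; p=(np.atleast_2d(X)@c["R"].T+c["t"])@c["K"].T; return p[:,:2]/p[:,2:]
def unproj(n,uv,z):
    c=CI[n]; o=-c["R"].T@c["t"]; d=c["R"].T@np.linalg.solve(c["K"],[uv[0],uv[1],1]); return o+d*(z-o[2])/d[2]
def box(x0,x1,y0,y1,z0,z1): return np.array([[x,y,z] for x in(x0,x1) for y in(y0,y1) for z in(z0,z1)])/1000.
def place(P,x,y,yaw):
    c,s=np.cos(yaw),np.sin(yaw); return P@np.array([[c,s,0],[-s,c,0],[0,0,1]])+[x,y,0]
def sil(n,boxes,p,S=4):
    m=np.zeros((384*S,512*S),np.uint8)
    for b in boxes:
        h=cv2.convexHull(((proj(n,place(b,*p))+.5)*S).astype(np.float32)); cv2.fillConvexPoly(m,np.round(h).astype(np.int32),1)
    return cv2.resize(m.astype(np.float32),(512,384),interpolation=cv2.INTER_AREA)
def fit(masks,boxes,p0):
    # p=(x,y,yaw[,extra]); boxes: list or function of extras
    B=boxes if callable(boxes) else (lambda *e:boxes)
    def cost(q):
        p=q*np.array([.01,.01,.1]+[.01]*(len(q)-3)); c=0
        for n,m in masks.items():
            s=sil(n,B(*p[3:]),p[:3]); c+=np.abs(s-m).sum()/m.sum()
        return c/len(masks)
    sc=np.array([.01,.01,.1]+[.01]*(len(p0)-3)); q=np.array(p0)/sc; 
    for _ in range(2): r=minimize(cost,q,method="Nelder-Mead",options=dict(initial_simplex=np.vstack([q]+[q+np.eye(len(q))[i] for i in range(len(q))]),xatol=.01,fatol=1e-4)); q=r.x
    return r.x*sc,r.fun
def blue(n,im):
    h=cv2.cvtColor(im,cv2.COLOR_RGB2HSV); m=cv2.inRange(h,(108,120,40),(128,255,255))
    k,l,st,_=cv2.connectedComponentsWithStats(cv2.morphologyEx(m,cv2.MORPH_CLOSE,np.ones((3,3))))
    return [(l==i,st[i]) for i in np.argsort(-st[1:,4])+1 if st[i,4]>60]
def goto(x,y,z,yaw=None,st=None):
    "print tool-frame shift (mm) and turn(rad) from measured pose"
    s=st or arm.state(); e=s["ee_pos"]; w=np.radians(s["tool_rot"][2]); d=(np.array([x,y,z])-e)*1000
    t=0 if yaw is None else (w-yaw+np.pi/2)%np.pi-np.pi/2
    print("shift",np.round([np.cos(w)*d[0]+np.sin(w)*d[1],np.sin(w)*d[0]-np.cos(w)*d[1],-d[2]],1),"turn",np.round(t,3),"q6",s["qpos"][5].round(0))
def crop(n,im,uv,r,f,name): 
    u,v=map(int,uv); c=im[max(0,v-r):v+r,max(0,u-r):u+r,::-1]; return cv2.resize(c,None,fx=f,fy=f,interpolation=cv2.INTER_CUBIC)
E
python3 - <<'E'
from h import *
I={n:arm.capture(n) for n in("top","side")}
M={}
for n in I:
    b=blue(n,I[n]); print(n,[x[1].tolist() for x in b])
    M[n]=b
def tr(q,n): 
    return arm.trace(q,n)
mk={}
for n in I:
    mm=(min(M[n],key=lambda b:np.hypot(*(b[1][:2]+b[1][2:4]/2-((154,283) if n=="top" else (261,333)))))[0]).astype(np.uint8)
    cs=cv2.findContours(mm,cv2.RETR_EXTERNAL,2)[0]; f=np.zeros_like(mm); cv2.drawContours(f,cs,-1,1,-1); mk[n]=f.astype(np.float32)
p=unproj("top",(154,283),.06)
for y0 in(.3,.8,1.3,1.9,2.4,2.9):
    print("blue",*fit(mk,[box(-30,30,-25,25,0,60)],[p[0],p[1],y0]))
nm={n:tr("nest",n)[0]["region"].astype(np.float32) for n in I}
fx=lambda j:[box(-55,55,-155,60,0,12),box(-32,32,25,43,12,30),box(-10,10,-120+j*1000,-104+j*1000,12,69)]
pn=unproj("top",(280.7,205),.012); print("nest",*fit(nm,fx,[pn[0],pn[1],-1.5,.03]))
tm={n:tr("tray_in",n)[0]["region"].astype(np.float32) for n in I}
pt=unproj("top",(384,236),.01)
for y0 in(-1.5,-1.4,0): print("tray",*fit(tm,[box(-94,94,-129,129,0,35)],[pt[0],pt[1],y0]))
# colour blobs
for n in I:
    h=cv2.cvtColor(I[n],cv2.COLOR_RGB2HSV)
    for nm_,m in(("yellow",cv2.inRange(h,(24,120,80),(34,255,255))),("red",cv2.inRange(h,(0,170,80),(6,255,255)))):
        k,l,st,c=cv2.connectedComponentsWithStats(m)
        print(n,nm_,[(st[i].tolist(),c[i].round(1).tolist()) for i in range(1,k) if st[i,4]>15])
for q,z in(("cone_a",0.0),("tub",0.)):
    for d in arm.trace(q,"side")[:2]:
        e=d["extent"]; print(q,d["p"],unproj("side",(e[0]+e[2]/2,e[1]+e[3]-4),0).round(3))
a=crop("top",I["top"],(154,283),28,7,"");b=crop("side",I["side"],(261,333),28,7,"")
cv2.imwrite("pics/c1.png",np.hstack([a,b]))
E
```

```text
top [[140, 269, 30, 29, 350], [345, 130, 19, 18, 275]]
side [[245, 314, 34, 41, 954], [267, 124, 17, 13, 175]]
blue [0.38340609 0.29156312 0.68113675] 0.15605691075325012
blue [0.38284453 0.29158095 0.69486029] 0.15755535662174225
blue [0.38265369 0.29123039 0.6460531 ] 0.1581498235464096
blue [0.38475473 0.28936605 2.07726623] 0.3065456748008728
blue [0.38484415 0.29204036 2.42442904] 0.28274887800216675
blue [0.38461126 0.29134384 2.4398517 ] 0.28229108452796936
nest [ 0.58709501 -0.05575496 -1.54454912  0.02532158] 2.2918107509613037
tray [ 0.46682123 -0.33057136 -1.18577664] 0.3936987519264221
tray [ 0.46764172 -0.33012625 -1.20256947] 0.394029438495636
tray [ 0.46072862 -0.33283919 -0.10557502] 0.022596325725317
top yellow [([193, 184, 12, 13, 125], [198.5, 190.0])]
top red [([281, 226, 6, 5, 28], [283.6, 227.9]), ([167, 232, 10, 11, 83], [171.7, 236.9]), ([106, 261, 9, 8, 58], [110.1, 264.4]), ([193, 277, 8, 8, 52], [196.3, 280.5]), ([149, 279, 9, 9, 64], [153.2, 283.0])]
side yellow [([201, 229, 12, 11, 93], [206.6, 234.3])]
side red [([301, 194, 7, 6, 30], [304.0, 196.6]), ([223, 272, 13, 12, 122], [229.0, 277.5]), ([289, 280, 12, 10, 87], [294.1, 284.6]), ([254, 319, 15, 13, 143], [260.9, 324.9]), ([190, 349, 15, 13, 149], [197.2, 355.2])]
cone_a 0.91 [ 0.724 -0.083  0.   ]
cone_a 0.7 [0.706 0.339 0.   ]
tub 0.73 [ 0.729 -0.279  0.   ]
tub 0.58 [ 0.393 -0.199  0.   ]
```

View pics/c1.png

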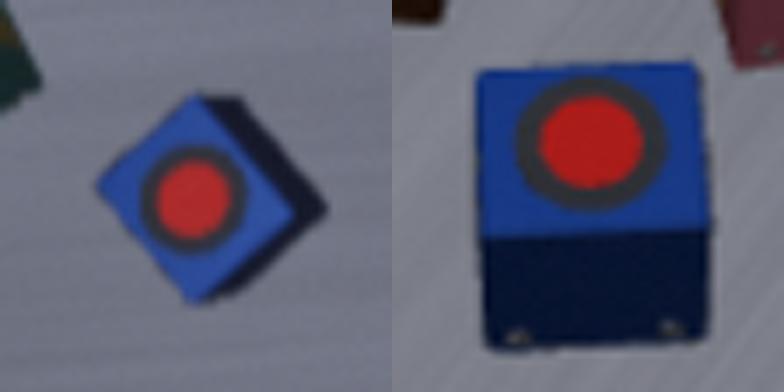

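The blue block's red disc has a rim. The bar face shows in neither camera, so it probably faces world +x+y, away from both. I'll refine the nest, button and block fits.

```bash
cat >> h.py <<'E'
def near(q,n,uv):
    L=[d for d in arm.trace(q,n)]; 
    if not L: return None
    d=min(L,key=lambda d:np.hypot(d["extent"][0]+d["extent"][2]/2-uv[0],d["extent"][1]+d["extent"][3]/2-uv[1])); return d
def tri(a,b):
    A=[];B=[]
    for n,uv in(("top",a),("side",b)):
        P=CI[n]["K"]@np.c_[CI[n]["R"],CI[n]["t"]]
        for i in(0,1): r=uv[i]*P[2]-P[i]; A.append(r[:3]); B.append(-r[3])
    return np.linalg.lstsq(np.array(A),np.array(B),rcond=None)[0]
E
python3 - <<'E'
from h import *
I={n:arm.capture(n) for n in("top","side")}
print("handle",tri((283.6,227.9),(304.0,196.6)),"button",tri((198.5,190.),(206.6,234.3)),"disc",tri((153.2,283.),(260.9,324.9)))
mk={}
for n,uv in(("top",(155,283)),("side",(262,334))):
    d=near("blue_block",n,uv); print(n,d["p"],d["extent"]); mk[n]=d["region"].astype(np.float32)
for y0 in(.68,2.3): print("blue",*fit(mk,[box(-30,30,-25,25,0,60)],[.383,.291,y0]))
nm={}
for n,uv in(("top",(280,218)),("side",(290,211))):
    d=near("nest",n,uv); print(n,d["p"],d["extent"],d["region"].sum()); nm[n]=d["region"].astype(np.float32)
fx=lambda j:[box(-55,55,-155,60,0,12),box(-32,32,25,43,12,30),box(-10,10,-120+j*1000,-104+j*1000,12,69)]
for k in(["top"],["side"],["top","side"]): print("nest",k,*fit({n:nm[n] for n in k},fx,[.587,-.0557,-1.54,.025]))
for n in I: cv2.imwrite(f"pics/n_{n}.png",0) if 0 else None
a=crop("top",I["top"],(281,218),42,6,"");b=crop("side",I["side"],(290,211),42,6,"")
for im,n,o in((a,"top",(281-42,218-42)),(b,"side",(290-42,211-42))):
    cs=cv2.findContours(nm[n].astype(np.uint8),0,2)[0]
    for c in cs: cv2.polylines(im,[((c-np.array(o)+.5)*6).astype(int)],True,(0,255,0))
cv2.imwrite("pics/c2.png",np.hstack([a,b][:2])[:600,:800] if 0 else cv2.resize(np.hstack([a,b]),(800,400)))
E
```

```text
handle [ 0.49822993 -0.05543597  0.06473178] button [0.62187935 0.16608783 0.0475087 ] disc [0.38277395 0.29113254 0.05911128]
top 0.57 [138.1, 269.3, 34.6, 29.6]
side 0.71 [244.2, 314.9, 31.2, 40.1]
blue [0.38265502 0.29092975 0.68134103] 0.07973915338516235
blue [0.383276   0.29029912 2.45053927] 0.23221713304519653
top 0.63 [260.2, 179.3, 42.5, 77.4] 2966
side 0.94 [246.3, 184.1, 90.5, 52.5] 2688
nest ['top'] [ 0.58674856 -0.05544616 -1.57638753  0.04051823] 0.023474376648664474
nest ['side'] [ 0.58368333 -0.05566508 -1.58199148  0.02815556] 0.0422944575548172
nest ['top', 'side'] [ 0.58548009 -0.05548226 -1.58235828  0.02420578] 0.035422489047050476
```

View pics/c2.png

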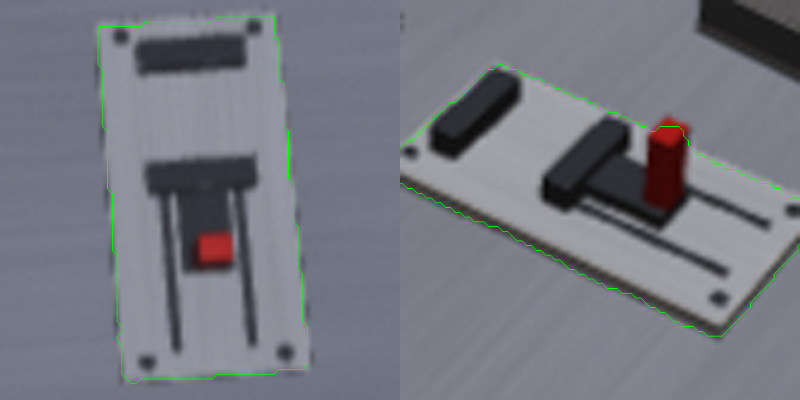

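Poses so far:
- **Nest:** (0.586, -0.0555), +y along world +x.
- **Handle:** x = 0.498, so the jaw is at about 0.0245.
- **Button:** (0.622, 0.166).
- **Tray:** (0.461, -0.333).

I'll open the jaw first.

Run:
```python
from h import *
goto(.498,-.0555,.13,np.pi/2)
```

```text
shift [ 439.8 -409.9   84.7] turn -1.182 q6 -5.0
```

Request:
{"api": "jog_arm", "payload": {"series": [[[44,-41,8,-0.13],[88,-82,17,-0.26],[132,-123,25,-0.39],[176,-164,34,-0.52],[220,-205,42,-0.65],[264,-246,51,-0.78],[308,-287,60,-0.91],[352,-328,68,-1.05],[396,-369,76,-1.12],[440,-410,85,-1.18]]], "jaw": 0.5}}

```text
time_s: 2.75
ee_pos: [0.4989, -0.0534, 0.13]
tool_rot: [179.9, 0.0, 90.0]
contact_force: [1.4, -0.9, -0.6]
opening: 0.0475
finger_force: 0.0
```

Run:
```python
from h import *
print({k:np.round(arm.state()[k],3) for k in("ee_pos","tool_rot","opening","contact_force","time_s")})
goto(.498,-.0555,.042,np.pi/2)
```

```text
{'ee_pos': array([ 0.499, -0.053,  0.13 ]), 'tool_rot': array([1.79912e+02, 2.70000e-02, 9.00070e+01]), 'opening': np.float64(0.047), 'contact_force': array([ 1.382, -0.923, -0.554]), 'time_s': np.float64(2.75)}
shift [-2.1 -0.9 88. ] turn 0.0 q6 -12.0
```

Request:
{"api": "jog_arm", "payload": {"series": [[[-2,-1,45,0],[-2,-1,88,0],[-2,-1,88,0]]]}}

```text
time_s: 3.12
ee_pos: [0.4939, -0.0563, 0.0382]
tool_rot: [-179.5, -0.1, 89.9]
contact_force: [-0.0, -0.3, -0.2]
opening: 0.0475
finger_force: 0.0
```

Request:
{"api": "jog_arm", "payload": {"series": [[[0,0,0,0],[0,0,0,0],[0,0,0,0],[0,-8,0,0],[0,-16,0,0],[0,-22,0,0],[0,-22,0,0]]], "jaw": 0.1, "squeeze": 10}}

```text
time_s: 4.0
ee_pos: [0.4757, -0.0577, 0.0434]
tool_rot: [179.9, 0.0, 89.9]
contact_force: [1.8, -0.3, 7.9]
opening: 0.0159
finger_force: 10.0
```

Request:
{"api": "jog_arm", "payload": {"series": [[[0,-1,0,0],[0,-2,0,0],[0,-2,0,0],[0,-2,0,0]]]}}

```text
time_s: 4.5
ee_pos: [0.4754, -0.0577, 0.0434]
tool_rot: [179.6, 0.1, 89.9]
contact_force: [8.5, 0.0, 2.1]
opening: 0.016
finger_force: 10.0
```

Request:
{"api": "jog_arm", "payload": {"series": [[[0,-1,0,0],[0,-2,0,0],[0,-2,0,0],[0,-2,0,0]]]}}

```text
time_s: 5.0
ee_pos: [0.4754, -0.0577, 0.0434]
tool_rot: [179.3, 0.1, 89.8]
contact_force: [15.8, 0.2, -4.1]
opening: 0.0159
finger_force: 10.0
```

Request:
{"api": "jog_arm", "payload": {"series": [[[0,3,0,0],[0,3,0,0],[0,3,-60,0],[0,3,-110,0],[0,3,-110,0]]], "jaw": 1.0}}

```text
time_s: 5.62
ee_pos: [0.476, -0.0578, 0.156]
tool_rot: [179.6, 0.1, 89.9]
contact_force: [-0.4, -0.9, 0.4]
opening: 0.0608
finger_force: 0.0
```

```bash
cat >> h.py <<'E'
def findblue(p0,boxes=[box(-30,30,-25,25,0,60)],yaw0=.68,z=.03,show=True):
    I={n:arm.capture(n) for n in("top","side")}; mk={}
    for n in I:
        d=near("blue_block",n,proj(n,[p0[0],p0[1],z])[0])
        if d: print(n,round(d["p"],2),d["extent"],"expected",proj(n,[p0[0],p0[1],z])[0].round(0)); mk[n]=d["region"].astype(np.float32)
    r=fit(mk,boxes,[p0[0],p0[1],yaw0]); print("fit",np.round(r[0],4),round(r[1],3)); return r[0],I
E
python3 - <<'E'
from h import *
p,I=findblue((.3827,.291))
goto(p[0],p[1],.13,p[2]); goto(p[0],p[1],.025,p[2])
print(arm.state()["ee_pos"],arm.state()["qpos"].round(0))
E
```

```text
top 0.94 [138.6, 272.7, 33.4, 25.3] expected [156. 283.]
side 0.57 [243.0, 315.2, 35.3, 38.8] expected [261. 334.]
fit [0.3825 0.2908 0.6935] 0.079
shift [347.5 -90.5  19.3] turn 0.875 q6 -13.0
shift [347.5 -90.5 124.3] turn 0.875 q6 -13.0
[ 0.47230915 -0.05690479  0.1492561 ] [-13. -13. 120.  -0.  73. -13.]
```

Request:
{"api": "jog_arm", "payload": {"series": [[[58,-15,0,0.15],[116,-30,0,0.3],[174,-45,0,0.45],[232,-60,0,0.6],[290,-76,0,0.75],[347,-90,8,0.87],[347,-90,19,0.87],[347,-90,19,0.87]]], "jaw": 1.0}}

```text
time_s: 6.82
ee_pos: [0.3829, 0.2888, 0.1296]
tool_rot: [-180.0, 0.4, 40.1]
contact_force: [-0.9, 0.1, -0.5]
opening: 0.095
finger_force: 0.0
```

Run:
```python
from h import *
goto(.3825,.2908,.025,.688)
```

```text
shift [  0.9  -1.8 104.6] turn 0.013 q6 80.0
```

Request:
{"api": "jog_arm", "payload": {"series": [[[1,-2,50,0.01],[1,-2,104,0.01],[1,-2,104,0.01],[1,-2,104,0.01]]]}}

```text
time_s: 7.32
ee_pos: [0.3857, 0.2917, 0.0302]
tool_rot: [180.0, -0.1, 39.4]
contact_force: [-1.1, 0.4, 0.1]
opening: 0.0949
finger_force: 0.0
```

Request:
{"api": "jog_arm", "payload": {"series": [[[0,0,0,0],[0,0,0,0],[0,0,0,0],[0,0,0,0],[0,0,0,0],[0,0,-50,0],[0,0,-100,0],[0,0,-100,0]]], "jaw": 0.3, "squeeze": 30}}

```text
time_s: 8.32
ee_pos: [0.3869, 0.2938, 0.1332]
tool_rot: [179.9, -0.5, 39.5]
contact_force: [0.4, 0.3, -2.0]
opening: 0.05
finger_force: 29.8
```

Run:
```python
from h import *
goto(.5855,-.0555,.13,np.pi/2); goto(.5855,-.0555,.037,np.pi/2)
```

```text
shift [-68.8 395.9   3.2] turn -0.882 q6 81.0
shift [-68.8 395.9  96.2] turn -0.882 q6 81.0
```

Request:
{"api": "jog_arm", "payload": {"series": [[[-7,40,-5,-0.1],[-14,80,-5,-0.2],[-21,120,-5,-0.3],[-28,160,-5,-0.4],[-35,200,-5,-0.5],[-42,240,-5,-0.6],[-49,280,-5,-0.7],[-56,320,-5,-0.8],[-62,360,-5,-0.88],[-66,393,3,-0.88]]]}}

```text
time_s: 9.57
ee_pos: [0.5828, -0.0545, 0.1236]
tool_rot: [-179.9, -0.0, 89.9]
contact_force: [-0.1, 0.6, -1.5]
opening: 0.0498
finger_force: 29.9
```

Request:
{"api": "jog_arm", "payload": {"series": [[[0,0,0,0],[0,0,0,0]]]}}

```text
time_s: 9.82
ee_pos: [0.5818, -0.0527, 0.1237]
tool_rot: [-179.8, -0.1, 89.9]
contact_force: [-0.0, -0.2, -1.8]
opening: 0.05
finger_force: 29.9
```

Run:
```python
from h import *
goto(.5854,-.052,.046,np.pi/2)
I={n:arm.capture(n) for n in("top","side")}
t=[]
for n in I:
    t.append(crop(n,I[n],proj(n,[.5855,-.055,.1])[0],40,5,""))
cv2.imwrite("pics/c3.png",np.hstack(t))
```

```text
shift [ 0.7  3.6 77.7] turn -0.002 q6 -10.0
```

View pics/c3.png

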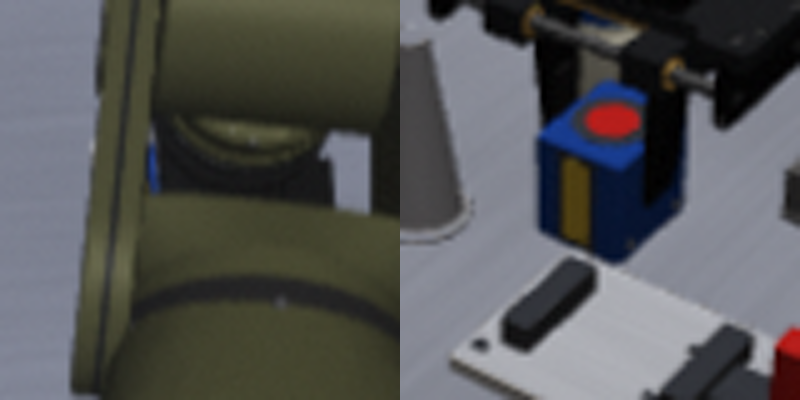

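The block is held with the disc up and the yellow bar facing world +y (side crop, about (575,200)). Lowering it.

Request:
{"api": "jog_arm", "payload": {"series": [[[1,4,40,0],[1,4,72,0],[1,4,76,0],[1,4,78,0],[1,4,78,0]]]}}

```text
time_s: 10.55
ee_pos: [0.5872, -0.052, 0.0488]
tool_rot: [180.0, -0.0, 89.9]
contact_force: [-1.3, 0.5, -3.1]
opening: 0.0502
finger_force: 29.8
```

Request:
{"api": "jog_arm", "payload": {"series": [[[0,0,1,0],[0,0,2,0],[0,0,3,0],[0,0,3,0]]]}}

```text
time_s: 11.05
ee_pos: [0.5872, -0.0524, 0.0447]
tool_rot: [180.0, 0.0, 89.9]
contact_force: [-3.0, -0.6, -1.1]
opening: 0.0499
finger_force: 29.8
```

Request:
{"api": "jog_arm", "payload": {"series": [[[0,0,1,0],[0,0,2,0],[0,-1,3,0],[0,-1,3,0]]]}}

```text
time_s: 11.55
ee_pos: [0.5868, -0.0523, 0.0418]
tool_rot: [179.9, 0.0, 89.9]
contact_force: [0.2, 0.1, -2.2]
opening: 0.0495
finger_force: 29.9
```

Request:
{"api": "jog_arm", "payload": {"series": [[[0,0,1,0],[0,0,2,0],[0,0,2,0]]]}}

```text
time_s: 11.92
ee_pos: [0.5867, -0.0523, 0.0408]
tool_rot: [179.9, 0.0, 89.9]
contact_force: [-0.4, 0.6, 5.0]
opening: 0.0501
finger_force: 29.9
```

Request:
{"api": "jog_arm", "payload": {"series": [[[0,0,0,0],[0,0,0,0],[0,0,0,0],[0,0,-50,0],[0,0,-90,0],[-3,-56,-90,0],[-3,-110,-90,0],[-3,-110,-90,0]]], "jaw": 0.85}}

```text
time_s: 12.92
ee_pos: [0.4723, -0.0545, 0.1278]
tool_rot: [-179.8, -0.0, 89.8]
contact_force: [0.1, 0.1, 0.4]
opening: 0.0807
finger_force: 0.0
```

Request:
{"api": "jog_arm", "payload": {"series": [[[0,0,0,0],[0,0,0,0],[0,0,0,0]]], "jaw": 0.5}}

```text
time_s: 13.3
ee_pos: [0.4772, -0.0551, 0.1299]
tool_rot: [180.0, -0.0, 89.9]
contact_force: [-0.6, -0.5, 0.9]
opening: 0.0563
finger_force: 0.0
```

Run:
```python
from h import *
goto(.4756,-.0558,.042,np.pi/2)
```

```text
shift [-0.7 -1.6 87.9] turn -0.002 q6 -13.0
```

Descend on the handle, grip, push +x about 27 mm, then creep until it is snug.

Request:
{"api": "jog_arm", "payload": {"series": [[[-1,-1,45,0],[-1,-1,88,0],[-1,-1,88,0]]]}}

```text
time_s: 13.68
ee_pos: [0.4723, -0.0553, 0.0381]
tool_rot: [-179.5, -0.1, 89.9]
contact_force: [-0.1, 0.6, 0.4]
opening: 0.0475
finger_force: 0.0
```

Request:
{"api": "jog_arm", "payload": {"series": [[[0,0,0,0],[0,0,0,0],[0,0,0,0],[0,9,0,0],[0,18,0,0],[0,27,0,0],[0,27,0,0],[0,27,0,0]]], "jaw": 0.1, "squeeze": 15}}

```text
time_s: 14.68
ee_pos: [0.5039, -0.0562, 0.0424]
tool_rot: [179.8, 0.0, 89.9]
contact_force: [4.3, 1.2, 1.7]
opening: 0.016
finger_force: 15.0
```

Request:
{"api": "jog_arm", "payload": {"series": [[[0,1,0,0],[0,2,0,0],[0,2,0,0]]]}}

```text
time_s: 15.05
ee_pos: [0.504, -0.0562, 0.0424]
tool_rot: [-180.0, 0.0, 89.9]
contact_force: [-3.3, -1.2, 8.1]
opening: 0.0157
finger_force: 15.0
```

Request:
{"api": "jog_arm", "payload": {"series": [[[0,1,0,0],[0,2,0,0],[0,2,0,0]]]}}

```text
time_s: 15.42
ee_pos: [0.5054, -0.0562, 0.0424]
tool_rot: [-179.9, 0.0, 89.9]
contact_force: [-6.2, -0.0, 8.5]
opening: 0.016
finger_force: 15.0
```

Request:
{"api": "jog_arm", "payload": {"series": [[[0,1,0,0],[0,2,0,0],[0,2,0,0]]]}}

```text
time_s: 15.8
ee_pos: [0.5053, -0.0562, 0.0423]
tool_rot: [-179.6, 0.0, 89.9]
contact_force: [-12.4, 0.6, 16.4]
opening: 0.0162
finger_force: 15.0
```

Request:
{"api": "jog_arm", "payload": {"series": [[[0,-3,0,0],[0,-3,0,0],[0,-3,-45,0],[0,-3,-95,0],[0,-3,-95,0]]], "jaw": 0.45}}

```text
time_s: 16.42
ee_pos: [0.5082, -0.0567, 0.1414]
tool_rot: [179.5, 0.1, 89.9]
contact_force: [0.3, -1.2, -0.6]
opening: 0.0428
finger_force: 0.0
```

Run:
```python
from h import *
goto(.622,.166,.09,np.pi/2)
I=arm.capture("side")
cv2.imwrite("pics/c4.png",crop("side",I,proj("side",[.565,-.055,.04])[0],45,6,""))
```

```text
shift [222.9 113.4  51.4] turn -0.002 q6 -12.0
```

View pics/c4.png

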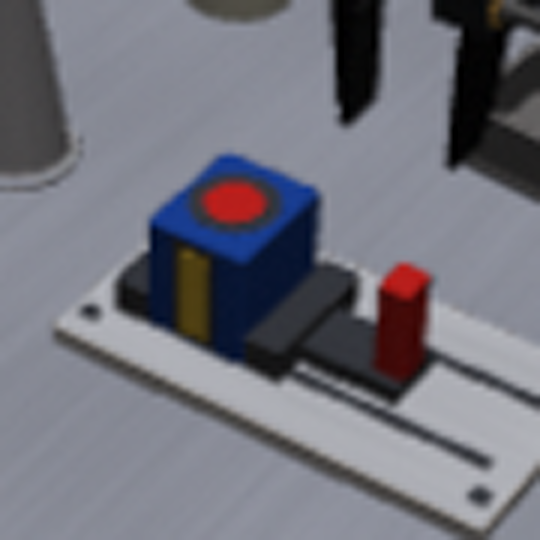

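The block is clamped flat with the disc up, centred at about (235,255) in the crop, and touching both jaws. Next is the button.

Request:
{"api": "jog_arm", "payload": {"series": [[[50,28,0,0],[100,56,0,0],[150,84,10,0],[200,105,30,0],[223,113,45,0],[223,113,51,0],[223,113,51,0]]], "jaw": 0.0}}

```text
time_s: 17.35
ee_pos: [0.617, 0.1659, 0.0834]
tool_rot: [-179.8, 0.1, 89.9]
contact_force: [0.2, -0.6, 0.5]
opening: 0.0008
finger_force: 0.0
```

Run:
```python
from h import *
goto(.622,.166,.055,np.pi/2); print(arm.state()["opening"])
```

```text
shift [ 0.1  5.  28.4] turn -0.002 q6 10.0
0.0008248879435232607
```

Request:
{"api": "jog_arm", "payload": {"series": [[[0,1,15,0],[0,1,30,0],[0,1,34,0],[0,1,34,0]]]}}

```text
time_s: 17.85
ee_pos: [0.6192, 0.1662, 0.0514]
tool_rot: [-179.9, 0.0, 89.9]
contact_force: [-0.8, -0.8, 2.1]
opening: 0.0001
finger_force: 0.9
```

Request:
{"api": "jog_arm", "payload": {"series": [[[0,0,2,0],[0,0,4,0],[0,0,6,0],[0,0,8,0],[0,0,8,0]]]}}

```text
time_s: 18.48
ee_pos: [0.6201, 0.1667, 0.0462]
tool_rot: [180.0, 0.0, 89.9]
contact_force: [-6.6, -2.3, 13.1]
opening: 0.0007
finger_force: 6.6
```

Request:
{"api": "jog_arm", "payload": {"series": [[[0,0,2,0],[0,0,3,0],[0,0,3,0],[0,0,3,0]]]}}

```text
time_s: 18.98
ee_pos: [0.6202, 0.1667, 0.0459]
tool_rot: [-180.0, 0.0, 89.9]
contact_force: [-12.9, -4.8, 25.8]
opening: 0.0001
finger_force: 12.8
```

Request:
{"api": "jog_arm", "payload": {"series": [[[0,0,-10,0],[0,0,-40,0],[0,0,-80,0],[-50,-20,-90,0],[-100,-25,-90,0],[-160,-30,-90,0],[-223,-33,-90,0],[-223,-33,-90,0]]]}}

```text
time_s: 19.98
ee_pos: [0.5859, -0.0596, 0.1302]
tool_rot: [180.0, 0.0, 89.6]
contact_force: [0.5, 0.9, 0.7]
opening: 0.0006
finger_force: 0.0
```

Run:
```python
from h import *
goto(.5054,-.0562,.13,np.pi/2)
```

```text
shift [  2.8 -80.5   0.2] turn -0.008 q6 -11.0
```

Pressed to the hard stop. Now I'll open the jaw.

Request:
{"api": "jog_arm", "payload": {"series": [[[2,-40,0,0],[2,-80,0,0],[2,-80,0,0],[2,-80,0,0]]], "jaw": 0.45}}

```text
time_s: 20.48
ee_pos: [0.5069, -0.0534, 0.1309]
tool_rot: [179.9, -0.0, 89.9]
contact_force: [-0.0, 0.1, 0.9]
opening: 0.035
finger_force: 0.0
```

Request:
{"api": "jog_arm", "payload": {"series": [[[0,0,45,0],[0,0,87,0],[0,0,87,0],[0,0,87,0]]]}}

```text
time_s: 20.98
ee_pos: [0.5078, -0.0541, 0.0451]
tool_rot: [179.9, 0.0, 89.9]
contact_force: [0.7, 0.8, 0.4]
opening: 0.0425
finger_force: 0.0
```

Request:
{"api": "jog_arm", "payload": {"series": [[[0,0,0,0],[0,0,0,0],[0,0,0,0],[0,-9,0,0],[0,-18,0,0],[0,-28,0,0],[0,-28,0,0],[0,-28,0,0]]], "jaw": 0.1}}

```text
time_s: 21.98
ee_pos: [0.4774, -0.0541, 0.0445]
tool_rot: [-179.9, 0.0, 89.9]
contact_force: [-1.5, 1.1, 7.9]
opening: 0.016
finger_force: 15.0
```

Request:
{"api": "jog_arm", "payload": {"series": [[[0,-1,0,0],[0,-2,0,0],[0,-3,0,0],[0,-3,0,0]]]}}

```text
time_s: 22.48
ee_pos: [0.4757, -0.0541, 0.0445]
tool_rot: [179.9, 0.0, 89.9]
contact_force: [2.1, 0.7, 7.0]
opening: 0.016
finger_force: 15.0
```

Request:
{"api": "jog_arm", "payload": {"series": [[[0,2,0,0],[0,2,-10,0],[0,2,-50,0],[0,2,-90,0],[8,40,-90,0],[16,80,-90,0],[16,112,-90,0],[16,112,-90,0],[16,112,-90,0]]], "jaw": 0.95}}

```text
time_s: 23.6
ee_pos: [0.5858, -0.0382, 0.1329]
tool_rot: [-179.9, -0.0, 89.9]
contact_force: [-0.5, -0.1, -0.3]
opening: 0.0901
finger_force: 0.0
```

Run:
```python
from h import *
p,I=findblue((.5874,-.056),[box(-30,30,-25,25,12,72)],np.pi/2,.042)
I=arm.capture("side")
h=cv2.cvtColor(I,cv2.COLOR_RGB2HSV); m=cv2.inRange(h,(0,170,80),(6,255,255)); k,l,st,c=cv2.connectedComponentsWithStats(m)
print([unproj("side",c[i],.072).round(4) for i in range(1,k) if st[i,4]>15])
goto(.587,-.038,.035,np.pi/2); print(arm.state()["ee_pos"],arm.state()["opening"])
```

```text
top 0.89 [161.7, 226.0, 24.7, 26.4] expected [280. 197.]
side 0.68 [260.0, 174.1, 28.2, 37.2] expected [273. 190.]
fit [ 0.5839 -0.0512  1.6415] 1.08
[array([ 0.5848, -0.0511,  0.072 ]), array([ 0.469 , -0.0478,  0.072 ]), array([0.4894, 0.2474, 0.072 ]), array([0.3754, 0.1885, 0.072 ]), array([0.4316, 0.4053, 0.072 ])]
shift [ 0.3  0.6 98.8] turn -0.002 q6 -9.0
[ 0.58640027 -0.03831502  0.1337537 ] 0.09039188786484458
```

Request:
{"api": "jog_arm", "payload": {"series": [[[2,0,50,0],[2,0,98,0],[2,0,98,0],[2,0,98,0]]]}}

```text
time_s: 24.35
ee_pos: [0.5867, -0.0363, 0.0358]
tool_rot: [-179.9, -0.0, 89.9]
contact_force: [-0.1, -1.2, 0.5]
opening: 0.0908
finger_force: 0.0
```

Request:
{"api": "jog_arm", "payload": {"series": [[[0,0,0,0],[0,0,0,0],[0,0,0,0],[0,0,0,0],[0,0,-10,0],[0,0,-40,0],[0,0,-70,0],[0,0,-70,0]]], "jaw": 0.3, "squeeze": 20}}

```text
time_s: 25.35
ee_pos: [0.5892, -0.0365, 0.1088]
tool_rot: [179.7, 0.0, 89.9]
contact_force: [-0.7, -0.2, -1.7]
opening: 0.05
finger_force: 19.9
```

Run:
```python
from h import *
goto(.45,.07,.09,np.pi/2)
I=arm.capture("side")
cv2.imwrite("pics/c5.png",crop("side",I,proj("side",[.587,-.055,.09])[0],40,6,""))
```

```text
shift [ 106.2 -139.4   18.8] turn -0.002 q6 -9.0
```

View pics/c5.png

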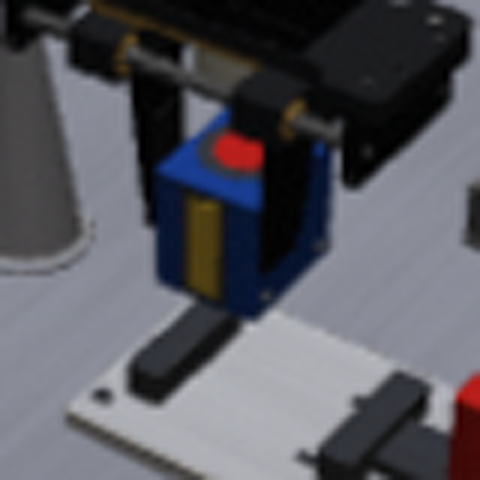

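Request:
{"api": "jog_arm", "payload": {"series": [[[20,-40,0,0],[40,-80,0,0],[60,-125,0,0],[80,-170,10,0],[106,-217,40,0],[106,-217,68,0],[106,-217,68,0],[106,-217,68,0]]]}}

```text
time_s: 26.4
ee_pos: [0.3709, 0.0701, 0.0381]
tool_rot: [180.0, -0.0, 89.9]
contact_force: [0.5, -0.2, -1.7]
opening: 0.05
finger_force: 19.9
```

Request:
{"api": "jog_arm", "payload": {"series": [[[0,0,5,0],[0,0,9,0],[0,0,12,0],[0,0,14,0],[0,0,14,0]]]}}

```text
time_s: 27.02
ee_pos: [0.3716, 0.0702, 0.027]
tool_rot: [-179.9, 0.0, 89.9]
contact_force: [-10.7, 0.3, 22.1]
opening: 0.0499
finger_force: 20.0
```

Request:
{"api": "jog_arm", "payload": {"series": [[[0,0,-2,0],[0,0,-2,0],[-8,0,-8,0],[-16,0,-13,0],[-26,0,-17,0],[-36,0,-20,0],[-46,0,-21,0],[-46,0,-21,0]]], "squeeze": 5}}

```text
time_s: 28.02
ee_pos: [0.3703, 0.0235, 0.0447]
tool_rot: [180.0, -0.0, 89.8]
contact_force: [-0.1, 0.7, -2.4]
opening: 0.0499
finger_force: 5.0
```

Run:
```python
from h import *
I=arm.capture("side")
cv2.imwrite("pics/c6.png",crop("side",I,proj("side",[.371,.03,.03])[0],50,6,""))
```

```text
(no output)
```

View pics/c6.png

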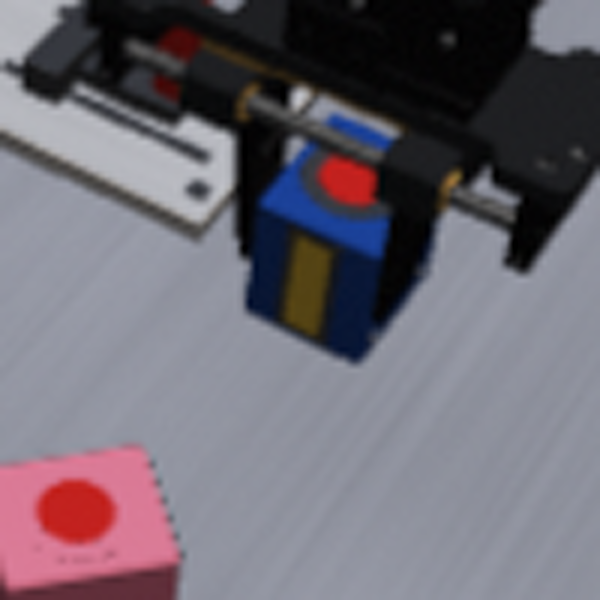

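At 5 N the block did not turn in the pads; it still sits flat with the disc up. New plan: stand it on the bench with its -x face against the fixture's 12 mm base-plate edge, facing the gap between the open jaws. Then push its top over, so it rolls onto the plate with the bar up.

Request:
{"api": "jog_arm", "payload": {"series": [[[0,0,0,0],[0,0,0,0],[0,0,-40,0],[0,0,-85,0],[10,50,-85,0],[20,100,-85,0],[28,150,-85,0],[32,202,-85,0],[32,202,-85,0],[32,202,-85,0]]], "squeeze": 20}}

```text
time_s: 29.32
ee_pos: [0.5716, 0.056, 0.1288]
tool_rot: [-179.9, -0.0, 89.9]
contact_force: [-0.8, 0.0, -1.7]
opening: 0.0498
finger_force: 20.0
```

Request:
{"api": "jog_arm", "payload": {"series": [[[0,0,40,0],[0,0,80,0],[0,0,95,0],[0,0,97,0],[0,0,97,0]]]}}

```text
time_s: 29.95
ee_pos: [0.5734, 0.0558, 0.0345]
tool_rot: [179.8, -0.0, 89.9]
contact_force: [-0.2, -0.2, -1.6]
opening: 0.0499
finger_force: 20.0
```

Run:
```python
from h import *
print(arm.state()["contact_force"].round(1))
I=arm.capture("side")
cv2.imwrite("pics/c7.png",crop("side",I,proj("side",[.572,.03,.03])[0],45,6,""))
```

```text
[-0.2 -0.2 -1.6]
```

View pics/c7.png

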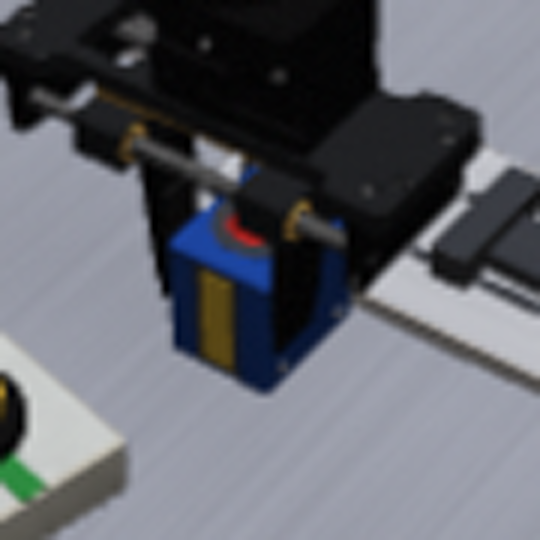

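Request:
{"api": "jog_arm", "payload": {"series": [[[0,0,3,0],[0,0,6,0],[0,0,8,0],[0,0,9,0],[0,0,9,0]]]}}

```text
time_s: 30.62
ee_pos: [0.573, 0.0559, 0.0269]
tool_rot: [-180.0, 0.0, 89.9]
contact_force: [-7.8, 0.7, 15.9]
opening: 0.0501
finger_force: 20.0
```

Request:
{"api": "jog_arm", "payload": {"series": [[[-1,0,-1,0],[-3,0,-1,0],[-5,0,-1,0],[-5,0,-1,0]]]}}

```text
time_s: 31.12
ee_pos: [0.5743, 0.0515, 0.027]
tool_rot: [179.8, -0.1, 89.9]
contact_force: [-0.3, 2.5, 5.4]
opening: 0.0499
finger_force: 20.0
```

Request:
{"api": "jog_arm", "payload": {"series": [[[0,0,0,0],[0,0,0,0],[0,0,-10,0],[0,0,-50,0],[0,0,-80,0],[47,-3,-80,0],[47,-3,-80,0],[47,-3,-80,0]]], "jaw": 0.9}}

```text
time_s: 32.12
ee_pos: [0.5692, 0.0976, 0.1046]
tool_rot: [-180.0, 0.0, 89.9]
contact_force: [0.5, -0.5, -1.0]
opening: 0.0854
finger_force: 0.0
```

Request:
{"api": "jog_arm", "payload": {"series": [[[0,0,0,0],[0,0,0,0],[0,0,0,0],[0,0,0,0],[0,0,30,0],[0,0,60,0],[0,0,60,0]]], "jaw": 0.0}}

```text
time_s: 33.0
ee_pos: [0.567, 0.0975, 0.0419]
tool_rot: [-179.7, 0.0, 89.9]
contact_force: [-1.1, 0.2, 0.3]
opening: 0.0211
finger_force: 0.0
```

Run:
```python
from h import *
print(arm.state()["ee_pos"].round(4),arm.state()["opening"])
I=arm.capture("side")
h=cv2.cvtColor(I,cv2.COLOR_RGB2HSV); m=cv2.inRange(h,(0,170,80),(6,255,255)); k,l,st,c=cv2.connectedComponentsWithStats(m)
print([(unproj("side",c[i],.06).round(4),st[i,4]) for i in range(1,k) if st[i,4]>15])
cv2.imwrite("pics/c8.png",crop("side",I,proj("side",[.572,.03,.03])[0],45,6,""))
```

```text
[0.567  0.0975 0.0419] 0.021056275957359035
[(array([ 0.4752, -0.0597,  0.06  ]), np.int32(35)), (array([0.4959, 0.2403, 0.06  ]), np.int32(122)), (array([0.3798, 0.1804, 0.06  ]), np.int32(86)), (array([0.4371, 0.4012, 0.06  ]), np.int32(148))]
```

View pics/c8.png

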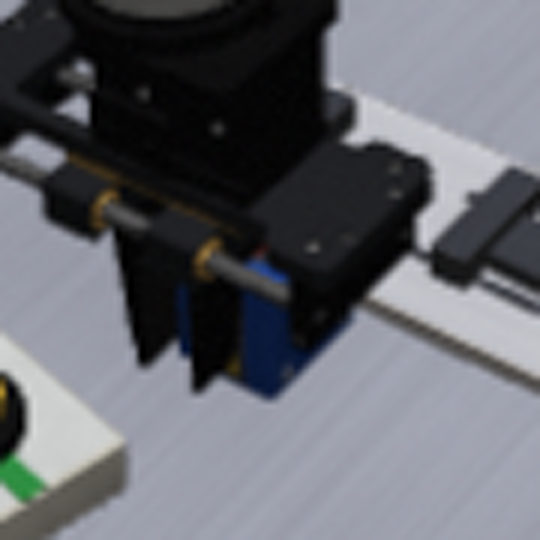

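Request:
{"api": "jog_arm", "payload": {"series": [[[-10,4,-1,0],[-18,4,-2,0],[-23,4,-2,0],[-27,4,-2,0],[-27,4,-2,0]]], "jaw": 0.2}}

```text
time_s: 33.67
ee_pos: [0.5734, 0.0704, 0.0468]
tool_rot: [180.0, 0.0, 89.9]
contact_force: [0.6, 0.1, -0.4]
opening: 0.0192
finger_force: 0.0
```

Request:
{"api": "jog_arm", "payload": {"series": [[[-5,0,-3,0],[-12,0,-8,0],[-20,0,-13,0],[-28,0,-18,0],[-35,0,-22,0],[-42,0,-26,0],[-50,0,-30,0],[-58,0,-33,0],[-58,0,-33,0]]]}}

```text
time_s: 34.8
ee_pos: [0.573, 0.012, 0.0793]
tool_rot: [-180.0, 0.0, 89.8]
contact_force: [-0.9, 0.7, 1.1]
opening: 0.019
finger_force: 0.6
```

Run:
```python
from h import *
print(arm.state()["contact_force"].round(1))
I=arm.capture("side")
cv2.imwrite("pics/c9.png",crop("side",I,proj("side",[.572,.0,.03])[0],45,6,""))
```

```text
[-0.9  0.7  1.1]
```

View pics/c9.png

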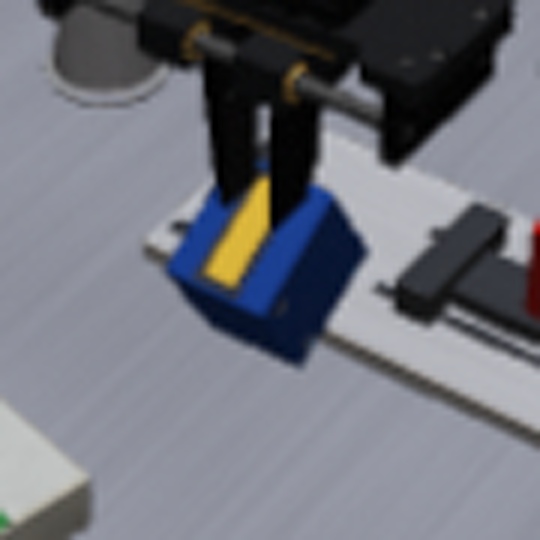

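The push is working: the block is tilted about 60° with the bar turning up. I'll continue.

Request:
{"api": "jog_arm", "payload": {"series": [[[-8,0,-1,0],[-16,0,-1,0],[-24,0,0,0],[-30,0,0,0],[-30,0,3,0],[-30,0,3,0]]]}}

```text
time_s: 35.6
ee_pos: [0.5729, -0.0172, 0.0762]
tool_rot: [-180.0, -0.0, 89.9]
contact_force: [0.3, 1.4, 0.3]
opening: 0.019
finger_force: 0.0
```

Run:
```python
from h import *
print(arm.state()["contact_force"].round(1))
I=arm.capture("side")
cv2.imwrite("pics/c10.png",crop("side",I,proj("side",[.572,.0,.03])[0],45,5,""))
```

```text
[0.3 1.4 0.3]
```

View pics/c10.png

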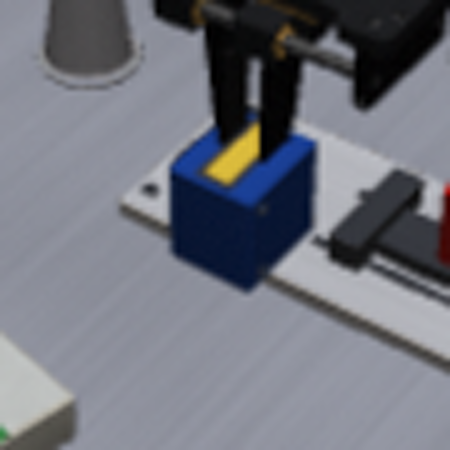

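The block stands on the plate with the bar up. Next: lift clear, measure, regrip and centre it.

Request:
{"api": "jog_arm", "payload": {"series": [[[0,0,-30,0],[0,0,-60,0],[0,0,-60,0],[0,0,-60,0],[0,0,-60,0]]], "jaw": 0.95}}

```text
time_s: 36.28
ee_pos: [0.5721, -0.017, 0.1349]
tool_rot: [-179.8, -0.0, 89.9]
contact_force: [-0.4, -0.3, 0.9]
opening: 0.0635
finger_force: 0.0
```

```bash
cat >> h.py <<'E'
def ybar(uv0=None,z=.072):
    I=arm.capture("side"); h=cv2.cvtColor(I,cv2.COLOR_RGB2HSV); m=cv2.inRange(h,(20,110,80),(34,255,255)); k,l,st,c=cv2.connectedComponentsWithStats(m)
    for i in range(1,k):
        if st[i,4]>10: print("yellow",st[i].tolist(),unproj("side",c[i],z).round(4))
    return I
def sidefit(p0,z0,yaw0):
    d=near("blue_block","side",proj("side",[p0[0],p0[1],z0/1000+.03])[0]); print(round(d["p"],2),d["extent"])
    r=fit({"side":d["region"].astype(np.float32)},[box(-30,30,-25,25,z0,z0+60)],[p0[0],p0[1],yaw0]); print("fit",np.round(r[0],4),round(r[1],3)); return r[0]
E
python3 - <<'E'
from h import *
ybar()
p=sidefit((.573,-.018),12,np.pi/2)
goto(.573,-.018,.037,np.pi/2); goto(p[0],p[1],.037,np.pi/2); print(arm.state()["ee_pos"])
E
```

```text
yellow [261, 187, 15, 13, 85] [ 0.5726 -0.0092  0.072 ]
yellow [199, 229, 16, 13, 147] [0.6026 0.1835 0.072 ]
0.93 [213.4, 266.3, 36.8, 40.8]
fit [ 2.2805 -1.1481  2.551 ] 1.0
shift [-0.9  0.6 98.2] turn -0.002 q6 -7.0
shift [-1127.7  1710.4    98.2] turn -0.002 q6 -7.0
[ 0.57236318 -0.01708205  0.1351674 ]
```

Request:
{"api": "jog_arm", "payload": {"series": [[[4,1,0,0],[4,1,0,0],[4,1,50,0],[4,1,98,0],[4,1,98,0]]]}}

```text
time_s: 37.0
ee_pos: [0.5703, -0.0127, 0.0343]
tool_rot: [-179.5, -0.1, 89.9]
contact_force: [-1.0, -0.2, 0.1]
opening: 0.0907
finger_force: 0.0
```

Request:
{"api": "jog_arm", "payload": {"series": [[[0,0,0,0],[0,0,0,0],[0,0,0,0],[0,0,0,0],[0,0,0,0],[0,0,-15,0],[0,0,-15,0]]], "jaw": 0.3, "squeeze": 30}}

```text
time_s: 37.88
ee_pos: [0.5752, -0.0133, 0.0552]
tool_rot: [179.8, 0.0, 89.9]
contact_force: [0.8, -0.8, -2.1]
opening: 0.0499
finger_force: 30.0
```

Run:
```python
from h import *
ybar(z=.087)
print(arm.state()["ee_pos"])
goto(.586,-.052,.055,np.pi/2)
```

```text
yellow [261, 183, 14, 12, 79] [ 0.5736 -0.0081  0.087 ]
yellow [199, 229, 16, 13, 152] [0.5916 0.1942 0.087 ]
[ 0.5747151  -0.01328554  0.05450992]
shift [-38.7  11.4  -0.5] turn -0.002 q6 -7.0
```

Request:
{"api": "jog_arm", "payload": {"series": [[[-14,4,0,0],[-28,8,0,0],[-42,11,0,0],[-42,11,0,0],[-42,11,6,0],[-42,11,10,0],[-42,11,12,0],[-42,11,13,0],[-42,11,13,0]]]}}

```text
time_s: 39.05
ee_pos: [0.5851, -0.0551, 0.0406]
tool_rot: [-180.0, -0.0, 89.9]
contact_force: [-0.6, -0.4, -1.6]
opening: 0.0501
finger_force: 30.0
```

Request:
{"api": "jog_arm", "payload": {"series": [[[0,0,1,0],[0,0,2,0],[0,0,3,0],[0,0,3,0]]]}}

```text
time_s: 39.55
ee_pos: [0.5854, -0.0553, 0.0393]
tool_rot: [-180.0, 0.0, 89.9]
contact_force: [-4.2, 0.7, 8.0]
opening: 0.0499
finger_force: 30.0
```

Contact. Release and go to the handle.

Request:
{"api": "jog_arm", "payload": {"series": [[[0,0,0,0],[0,0,0,0],[0,0,0,0],[0,0,-50,0],[0,0,-90,0],[0,-56,-90,0],[0,-109,-90,0],[0,-109,-90,0]]], "jaw": 0.85}}

```text
time_s: 40.55
ee_pos: [0.4724, -0.0545, 0.126]
tool_rot: [-179.8, -0.0, 89.9]
contact_force: [1.1, 0.2, -0.4]
opening: 0.0806
finger_force: 0.0
```

Request:
{"api": "jog_arm", "payload": {"series": [[[0,0,0,0],[0,0,0,0],[0,0,0,0]]], "jaw": 0.45}}

```text
time_s: 40.92
ee_pos: [0.4771, -0.0551, 0.1279]
tool_rot: [180.0, 0.0, 89.9]
contact_force: [-0.1, -0.4, 0.6]
opening: 0.0565
finger_force: 0.0
```

Run:
```python
from h import *
ybar()
goto(.4757,-.0550,.042,np.pi/2)
```

```text
yellow [268, 178, 14, 11, 75] [ 0.583  -0.0506  0.072 ]
yellow [199, 229, 16, 13, 148] [0.6025 0.1836 0.072 ]
shift [ 0.1 -1.2 85.8] turn -0.002 q6 -13.0
```

Request:
{"api": "jog_arm", "payload": {"series": [[[0,-1,45,0],[0,-1,86,0],[0,-1,86,0]]]}}

```text
time_s: 41.35
ee_pos: [0.4722, -0.0543, 0.0382]
tool_rot: [-179.5, -0.1, 89.9]
contact_force: [-0.9, -0.1, -0.6]
opening: 0.0427
finger_force: 0.0
```

Request:
{"api": "jog_arm", "payload": {"series": [[[0,0,0,0],[0,0,0,0],[0,0,0,0],[0,9,0,0],[0,18,0,0],[0,27,0,0],[0,29,0,0],[0,30,0,0],[0,30,0,0]]], "jaw": 0.1, "squeeze": 15}}

```text
time_s: 42.48
ee_pos: [0.5053, -0.0553, 0.0429]
tool_rot: [-180.0, 0.0, 89.9]
contact_force: [-4.0, 0.4, 5.5]
opening: 0.0158
finger_force: 15.0
```

Request:
{"api": "jog_arm", "payload": {"series": [[[0,1,0,0],[0,2,0,0],[0,2,0,0]]]}}

```text
time_s: 42.85
ee_pos: [0.5054, -0.0553, 0.0428]
tool_rot: [-179.7, 0.0, 89.9]
contact_force: [-10.5, -0.1, 12.1]
opening: 0.0157
finger_force: 15.0
```

Snug at 0.5054 again. Release and go to the button, taking the picture on the way.

Request:
{"api": "jog_arm", "payload": {"series": [[[0,-3,0,0],[0,-3,0,0],[0,-3,-45,0],[0,-3,-95,0],[0,-3,-95,0]]], "jaw": 0.45}}

```text
time_s: 43.48
ee_pos: [0.5077, -0.0557, 0.142]
tool_rot: [179.4, 0.1, 89.9]
contact_force: [-0.1, 0.0, -0.1]
opening: 0.0429
finger_force: 0.0
```

Run:
```python
from h import *
goto(.621,.1665,.09,np.pi/2)
I=ybar()
cv2.imwrite("pics/c11.png",crop("side",I,proj("side",[.565,-.055,.04])[0],45,6,""))
```

```text
shift [222.5 112.9  52. ] turn -0.002 q6 -12.0
yellow [267, 177, 14, 11, 73] [ 0.5853 -0.0512  0.072 ]
yellow [199, 229, 16, 13, 147] [0.6026 0.1835 0.072 ]
```

View pics/c11.png

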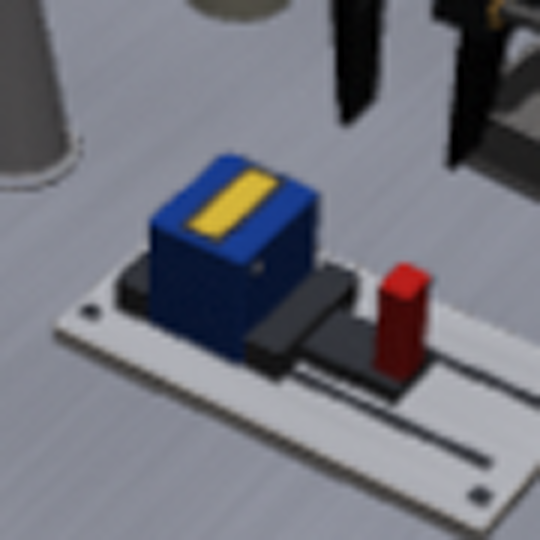

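The block is clamped flat with the bar up (crop about (235,205)). Pressing the button.

Request:
{"api": "jog_arm", "payload": {"series": [[[50,28,0,0],[100,56,0,0],[150,84,10,0],[200,105,30,0],[223,113,45,0],[223,113,51,0],[223,113,51,0]]], "jaw": 0.0}}

```text
time_s: 44.4
ee_pos: [0.6162, 0.1669, 0.0836]
tool_rot: [-179.8, 0.1, 89.9]
contact_force: [-0.3, -0.3, 0.2]
opening: 0.0006
finger_force: 0.0
```

Request:
{"api": "jog_arm", "payload": {"series": [[[0,1,15,0],[0,1,30,0],[0,1,34,0],[0,1,34,0]]]}}

```text
time_s: 44.9
ee_pos: [0.6182, 0.1672, 0.0514]
tool_rot: [-179.9, 0.0, 89.9]
contact_force: [-1.2, -0.2, 1.9]
opening: 0.0004
finger_force: 0.9
```

Request:
{"api": "jog_arm", "payload": {"series": [[[0,0,2,0],[0,0,4,0],[0,0,6,0],[0,0,8,0],[0,0,10,0],[0,0,11,0],[0,0,11,0],[0,0,11,0]]]}}

```text
time_s: 45.9
ee_pos: [0.6192, 0.1678, 0.0459]
tool_rot: [-180.0, 0.0, 89.9]
contact_force: [-13.0, -3.8, 25.8]
opening: 0.0006
finger_force: 12.9
```

Request:
{"api": "jog_arm", "payload": {"series": [[[0,0,-10,0],[0,0,-40,0],[0,0,-80,0],[-50,-20,-90,0],[-100,-25,-90,0],[-160,-30,-90,0],[-223,-33,-90,0],[-223,-33,-90,0]]]}}

```text
time_s: 46.9
ee_pos: [0.5849, -0.0586, 0.1302]
tool_rot: [180.0, 0.0, 89.6]
contact_force: [-0.4, 1.0, -0.4]
opening: 0.0006
finger_force: 0.0
```

Run:
```python
from h import *
goto(.5057,-.055,.13,np.pi/2)
```

```text
shift [  3.  -79.2   0.2] turn -0.008 q6 -11.0
```

Now open the jaw fully.

Request:
{"api": "jog_arm", "payload": {"series": [[[2,-40,0,0],[2,-80,0,0],[2,-80,0,0],[2,-80,0,0]]], "jaw": 0.45}}

```text
time_s: 47.4
ee_pos: [0.5059, -0.0524, 0.1309]
tool_rot: [179.9, -0.0, 89.9]
contact_force: [-0.5, 0.1, 0.4]
opening: 0.0352
finger_force: 0.0
```

Request:
{"api": "jog_arm", "payload": {"series": [[[0,0,45,0],[0,0,87,0],[0,0,87,0],[0,0,87,0]]]}}

```text
time_s: 47.9
ee_pos: [0.5068, -0.0531, 0.0451]
tool_rot: [179.9, 0.0, 89.9]
contact_force: [-0.5, -0.7, 0.5]
opening: 0.043
finger_force: 0.0
```

Request:
{"api": "jog_arm", "payload": {"series": [[[0,0,0,0],[0,0,0,0],[0,0,0,0],[0,-9,0,0],[0,-18,0,0],[0,-28,0,0],[0,-28,0,0],[0,-28,0,0]]], "jaw": 0.1}}

```text
time_s: 48.9
ee_pos: [0.4764, -0.0531, 0.0446]
tool_rot: [-180.0, 0.0, 89.9]
contact_force: [-0.6, 1.0, 7.4]
opening: 0.0156
finger_force: 15.0
```

Request:
{"api": "jog_arm", "payload": {"series": [[[0,-2,0,0],[0,-3,0,0],[0,-4,0,0],[0,-5,0,0],[0,-5,0,0]]]}}

```text
time_s: 49.52
ee_pos: [0.4755, -0.0531, 0.0446]
tool_rot: [179.5, 0.0, 89.9]
contact_force: [14.9, 0.1, -4.7]
opening: 0.0163
finger_force: 15.0
```

Request:
{"api": "jog_arm", "payload": {"series": [[[0,3,0,0],[0,3,-10,0],[0,3,-50,0],[0,3,-90,0],[0,40,-90,0],[0,80,-90,0],[0,114,-90,0],[0,114,-90,0],[0,114,-90,0]]], "jaw": 0.95}}

```text
time_s: 50.65
ee_pos: [0.5847, -0.0532, 0.133]
tool_rot: [-179.8, -0.0, 89.9]
contact_force: [-0.3, -0.1, 0.0]
opening: 0.0899
finger_force: 0.0
```

Run:
```python
from h import *
ybar(); goto(.587,-.053,.036,np.pi/2); print(arm.state()["ee_pos"],arm.state()["opening"])
```

```text
yellow [266, 177, 15, 11, 74] [ 0.5854 -0.0509  0.072 ]
yellow [199, 229, 16, 13, 146] [0.6027 0.1834 0.072 ]
shift [ 0.2  2.4 97.1] turn -0.002 q6 -10.0
[ 0.58461072 -0.05316361  0.13314404] 0.09035446559289466
```

Request:
{"api": "jog_arm", "payload": {"series": [[[0,1,50,0],[0,1,97,0],[0,1,97,0],[0,1,97,0]]]}}

```text
time_s: 51.2
ee_pos: [0.5872, -0.0534, 0.0382]
tool_rot: [180.0, 0.0, 89.9]
contact_force: [-0.3, -0.1, 1.0]
opening: 0.0903
finger_force: 0.0
```

Request:
{"api": "jog_arm", "payload": {"series": [[[0,0,0,0],[0,0,0,0],[0,0,0,0],[0,0,0,0],[0,0,-10,0],[0,0,-50,0],[0,0,-95,0],[0,0,-95,0]]], "jaw": 0.3, "squeeze": 30}}

```text
time_s: 52.2
ee_pos: [0.5902, -0.0538, 0.1368]
tool_rot: [179.5, 0.1, 89.9]
contact_force: [0.1, -0.8, -1.9]
opening: 0.0502
finger_force: 30.0
```

Run:
```python
from h import *
goto(.461,-.333,.13,np.pi/2)
```

```text
shift [-279.5 -128.6    6.8] turn -0.002 q6 -10.0
```

Request:
{"api": "jog_arm", "payload": {"series": [[[-40,-18,0,0],[-80,-36,0,0],[-120,-55,0,0],[-160,-74,0,0],[-200,-92,0,0],[-240,-110,0,0],[-280,-128,0,0],[-280,-128,20,0],[-280,-128,60,0],[-280,-128,60,0]]]}}

```text
time_s: 53.45
ee_pos: [0.4552, -0.3292, 0.0658]
tool_rot: [-179.5, -0.5, 89.9]
contact_force: [0.2, 0.6, -2.1]
opening: 0.0499
finger_force: 30.0
```

Request:
{"api": "jog_arm", "payload": {"series": [[[0,0,15,0],[0,0,30,0],[0,0,36,0],[0,0,39,0],[0,0,39,0]]]}}

```text
time_s: 54.08
ee_pos: [0.459, -0.3333, 0.0335]
tool_rot: [180.0, 0.0, 89.9]
contact_force: [0.3, -0.2, -0.5]
opening: 0.0498
finger_force: 30.0
```

Request:
{"api": "jog_arm", "payload": {"series": [[[0,0,1,0],[0,0,2,0],[0,0,4,0],[0,0,4,0]]]}}

```text
time_s: 54.58
ee_pos: [0.4595, -0.3338, 0.0334]
tool_rot: [180.0, 0.0, 89.9]
contact_force: [-8.3, 7.4, 22.4]
opening: 0.0497
finger_force: 30.0
```

Touching the tray floor. Ease off, release and rise.

Request:
{"api": "jog_arm", "payload": {"series": [[[0,0,-3,0],[0,0,-3,0],[0,0,-3,0]]]}}

```text
time_s: 54.95
ee_pos: [0.4595, -0.3339, 0.0335]
tool_rot: [179.9, 0.1, 89.9]
contact_force: [-1.0, 1.8, 7.9]
opening: 0.0497
finger_force: 30.0
```

Request:
{"api": "jog_arm", "payload": {"series": [[[0,0,0,0],[0,0,0,0],[0,0,0,0],[0,0,-50,0],[0,0,-100,0],[0,0,-150,0],[-60,-30,-150,0],[-120,-70,-150,0],[-170,-110,-150,0],[-170,-110,-150,0]]], "jaw": 0.9}}

```text
time_s: 56.2
ee_pos: [0.3459, -0.505, 0.1812]
tool_rot: [-180.0, -0.0, 89.7]
contact_force: [0.7, 0.6, -1.2]
opening: 0.086
finger_force: 0.0
```

Run:
```python
from h import *
I={n:arm.capture(n) for n in("top","side")}
cv2.imwrite("pics/end.png",np.hstack([crop("top",I["top"],(300,200),110,2.7,"")[:590,:],crop("side",I["side"],(256,192),1000,1,"")])if 0 else cv2.resize(np.hstack([I["top"],I["side"]])[:,:,::-1],(800,300)))
a=I["top"][90:290,90:490,::-1]; b=I["side"][110:310,100:500,::-1]
cv2.imwrite("pics/end.png",cv2.resize(np.vstack([a,b]),(600,600),interpolation=cv2.INTER_CUBIC))
for q in("cone_a","tub"):
    print(q,[(round(d["p"],2),d["extent"]) for d in arm.trace(q,"side")[:2]])
```

```text
cone_a [(0.87, [110.9, 231.7, 32.4, 51.8]), (0.58, [227.8, 134.6, 20.2, 44.5])]
tub []
```

View pics/end.png

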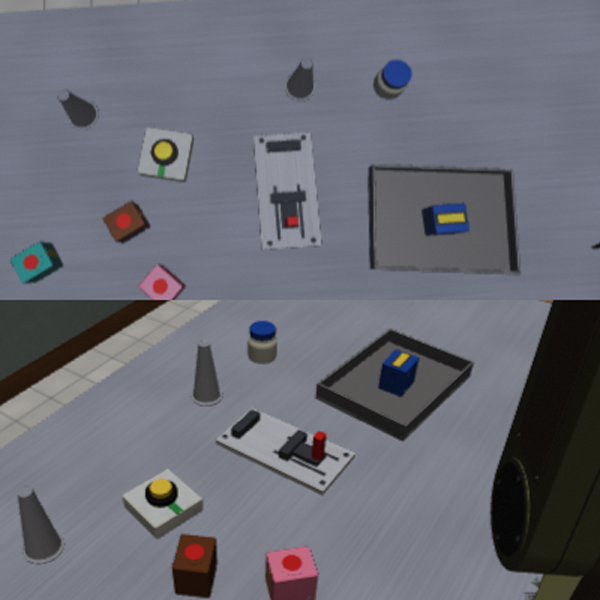

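The blue block lies in the tray (top crop, about (450,218)). The jaw is at its open stop, and the cones and tub stand where they were.

```bash
python3 -c "
from station import arm
print(arm.job_done())"
```

```text
the job is handed in; nothing more can be done
None
```

The blue block (the only listed one on the bench) was clamped and the button pressed fully down with the disc up and again with the bar up; it now lies in the grey tray, the jaw is wide open, the cones and tub are untouched, and the job is handed in.

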